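Draw the sprung gauge rod out to its mark from the bench post

TASK

Hang the sprung gauge rod by its brass eye over the round steel post, right down so that the rod lies on the bench. Then, with the post holding that end, take the dark wooden pull at the other end and draw the inner rod out against its spring until the black ring on it has just come out of the stock's mouth, and keep holding it there, still, so that a colleague can mark off the length: the program finishes while holding, nothing is let go. Leave the other loose things on the bench where they are.

Things in the scene. Friction and masses are not known exactly. Their poses are not given: they have to be found in the camera images.
- rod: sprung gauge rod, loose, lying, about 0.27 kg: dark wooden stock 120 long, 28 wide, 32 high with brass end bands; origin: centre of the stock's underside; x along the rod towards mouth and pull, z up; balances about 7 mm from the origin on the +x side. At the -x end a flat brass eye, 48 across, hole 28, 6 thick (13 to 19 above the underside). A steel rod 12 thick slides out of the +x end
- rod_eye (a point): centre of the hole of the brass eye, half way through its thickness: 88 mm from the rod's origin on the -x side, 16 mm above the rod's underside
- rod_mouth (a point): centre of the stock's mouth, on its +x end face where the inner rod slides out, 16 mm above the rod's underside, 60 mm from the rod's origin
- slider (a joint): how far the inner rod is drawn out of the stock (m): 0 fully in, 0.075 end stop. A spring pulls it in: 4.8 N at 0, 10.8 N at 0.050. A black ring 8 wide round the inner rod is hidden in the stock at first; it begins to show at 0.042 and has just come wholly out of the mouth at 0.050, the length wanted
- pull_grip (a point): centre of the dark wooden pull on the inner rod's end: block 38 long (along the rod), 18 wide, 24 high, 4 clear of the bench; at its outer end a flange 6 thick, 34 wide, 28 high keeps fingers from slipping off. Moves with the inner rod: fully in, it lies 97 mm from the rod's origin, 37 mm beyond the mouth
- post: round steel post 16 in diameter, fixed upright on a round flange 44 across and 8 high; its top is 55 above the bench; origin on its axis at bench level
- post_top (a point): centre of the post's top, 55 mm above the bench
- stop: a bench stop, not the post: dark wooden block 36 square on the same kind of round flange, top 48 above the bench, fixed; too thick for the eye; origin on its axis at bench level
- mallet: bystander, loose: mallet 265 long with yellow faces, lying; origin under its handle, head towards +x
- driver: bystander, loose: screwdriver 180 long, lying; handle to its -x
- block: bystander, loose: sanding block 65 x 45 x 22 high; origin under its centre
- spool: bystander, loose: wooden bobbin, upright, 40 in diameter, 32 high; origin under its centre
- plane: bystander, loose: bench plane 200 long (along its y), 55 wide, about 85 high; origin under its centre
- jar: bystander, loose: glue jar 64 in diameter, 100 high; origin under its centre
- pins: bystander, loose: open wooden tray of tuning pins 130 x 100 x 35 high; origin under its centre
Things that resemble listed ones, but are neither listed nor needed, are in the scene too. There is more than one size of the rod; the job needs the largest.

How it is judged:
By the outcome, as a careful person would: the job done as asked, in the order asked, and still so for the second after the job is handed in, while the arm keeps its last pose, push and grip.
It also fails if it takes over 56 s, if anything falls off the work surface, if the arm or the gripper's body presses on something with over 40 N, if the wrist force passes 120 N, or if a joint passes its speed limit or range.

ROBOT

A 6-joint arm with a two-finger parallel gripper is mounted at the origin on the work surface. World frame = base frame: x ahead of the robot, y to its left, z up, the work surface at z = 0. Lengths are in m, angles in rad, forces in N, time in s.
With the tool pointing down it reaches from about 0.375 to 0.975 m from the base axis. Payload 3.8 kg.
Tool frame: the origin (TCP) lies midway between the tips of the shut fingers; the grasp point (between the pads) lies 19 mm behind it; z points along the fingers, y is the direction in which the jaws open and shut (so a half turn about z gives the same grasp; the last joint's range is limited). The gripper opens to 85 mm and grips with 20 to 120 N. Pads are 22 mm wide; open, the fingers measure 114 mm over their backs; the gripper's body (76 mm by 85 mm) begins 54 mm behind the grasp point. The pads swing forward as they close: fully open they stand 13 mm farther back than shut.
Start: joints at [-1.248, 0.264, 1.604, -0, 1.274, -0.037], TCP at [0.238, -0.632, 0.231] pointing down, gripper open.
Joint ranges: [-2.63, 2.63], [-0.94, 2.18], [0.31, 2.57], [-1.31, 4.45], [0, 2.66], [-2.55, 2.55]. Speed limits (rad/s): [2.57, 2.57, 3.14, 3.14, 3.14, 3.14].

INTERFACE

Orientations are given as a rotation vector (axis times angle).
In Python, from workcell import bot gives the robot as it stands. The module is installed in compiled form; this text tells all that it offers.
- The arm moves only by the tool play_rows, never from a script. Its argument "series" is a list of rows, each an object with "translation": the shift along the tool's x, y, z in m, a list of three; "spin": the turn about the tool's z in units of 5 degrees (1.0 is 5 degrees). In form: [{"translation": [dx, dy, dz], "spin": spin}, ...]. A call has 1 to 5 rows; each row shifts and turns the commanded pose from where the row before left it, along the tool's axes as they then stand; what a row does not reach is not made up. A row lasts 1/10 s, in which the tool goes at most 50 mm and 8.59 degrees, less where a joint would pass 70% of its speed; a pose out of reach is approached as far as the arm can. A call is refused whole if a number of a shift passes 0.05 or a number of a turn 1, either way. A call with a gripper value outside its range is refused whole. "jaw" is the gripper's target within -1 to 1 (fully open at 1, half-way at 0, shut at -1), set as the call begins (left out, the last holds). The fingers move at their own pace and stop on an object; "force" is the grip in N (left out, the last holds). Time passes only in rows, so rows that do not move let the fingers close. It gives the time, the measured TCP pose, the force and the opening at its end, in the units of the state.
- bot.read_state(): the state, without advancing time (a new reading comes with each control period).
- bot.read_camera(name): name is "scene" or "top" or "wrist"; returns the picture (420x560x3 uint8, blue, green, red); there is no depth.
- bot.get_calibration(name): a dict with "fov_y" (degrees; the focal length in pixels is half the picture's height over the tangent of half this angle, whatever the lens; pixels are square), "cx", "cy" (the principal point, pixels), "R" (3x3) and "t" (3): a world point X has camera coordinates R X + t. Camera axes: x right, y down, z forward; pixel columns grow to the right and rows downward; lengths in m; the calibration is good to about 2 mm. A picture is of the moment at which its call begins: read the wrist's pose just before it. get_calibration takes no time and is no camera call; for the wrist camera it gives the pose at the moment of the call.
- bot.finish_job(): hands the job in, once; it reports no verdict.
The state is a dict: "time": time; "q": joint angles; "joint_vel": joint speeds; "joint_torque": joint torques, N m; "tool_pos": TCP position; "tcp_rot": TCP orientation; "wrist_force": force on the tool from outside, world axes, zero at the start; "torque": the same for the moment, N m; "width": opening from 0.0 (shut) to 1.0 (fully open).
Only numpy, scipy, OpenCV 4.12 (cv2) and the standard library are available. Lean on these libraries where they do the work, as an engineer would, in place of code of your own. Each camera call takes 0.05 s, during which the arm holds its last target. There are 200 camera calls.

## Working session

There is one attempt and no reset: what is moved stays moved. The work goes in short steps, Python scripts to look and compute and a tool call to move; the robot and the scene stay as the last step left them, time stands still between calls to the robot, and variables do not carry over. Pictures are saved under pics/ and viewed, about 8 in all and at most 12, crops included, and the job is handed in when it is done.

Besides the shell and the picture viewer there is one more tool, called after ">>>" in YAML: its name, and indented under it one key for each argument. play_rows: Moves the arm, as the interface text tells. Its arguments: {"type":"object","properties":{"series":{"type":"array","items":{"type":"object","properties":{"translation":{"type":"array","items":{"type":"number"}},"spin":{"type":"number"}}}},"jaw":{"type":"number"},"force":{"type":"number"}},"required":["series"]}

```bash
mkdir -p pics; cat > h.py <<'E'
import numpy as np, cv2
from workcell import bot
from scipy.spatial.transform import Rotation as Ro
def snap(n,f):
    c=bot.get_calibration(n); im=np.array(bot.read_camera(n)); cv2.imwrite('pics/'+f+'.png',im)
    np.savez('pics/'+f+'.npz',im=im,**{k:np.array(v) for k,v in c.items()}); return im
def ray(f,u,v,z):
    c=np.load('pics/'+f+'.npz'); F=210/np.tan(np.radians(float(c['fov_y'])/2))
    d=c['R'].T@np.array([(u-c['cx'])/F,(v-c['cy'])/F,1]); o=-c['R'].T@c['t']
    return o+d*(z-o[2])/d[2]
def proj(f,X):
    c=np.load('pics/'+f+'.npz'); F=210/np.tan(np.radians(float(c['fov_y'])/2))
    p=c['R']@np.array(X)+c['t']; return p[:2]/p[2]*F+[c['cx'],c['cy']]
E
python3 - <<'E'
from h import *
for n in('top','scene'):
    snap(n,n); c=bot.get_calibration(n); print(c)
s=bot.read_state(); print(s)
a=cv2.imread('pics/top.png'); cv2.imwrite('pics/top_b.png',cv2.resize(a,(800,600),interpolation=cv2.INTER_CUBIC))
E
```

```text
{'fov_y': 46.5093256661482, 'cx': 274.7044611359444, 'cy': 205.5940210029675, 'R': array([[-8.03332070e-04, -9.99925807e-01, -1.21545966e-02],
       [-9.91622885e-01,  2.36648448e-03, -1.29145088e-01],
       [ 1.29164270e-01,  1.19490297e-02, -9.91551215e-01]]), 't': array([-0.028613  ,  0.51611807,  1.16451974])}
{'fov_y': 54.33947829487253, 'cx': 277.3065961791866, 'cy': 204.9997567091056, 'R': array([[-0.73128201,  0.68196616,  0.01219796],
       [ 0.48153238,  0.52885459, -0.69888439],
       [-0.48306645, -0.50520787, -0.71513063]]), 't': array([ 0.39083465, -0.18375473,  1.25010429])}
{'time': 0.1, 'q': array([-1.24792261e+00,  2.64719027e-01,  1.60527376e+00,  1.65292154e-05,
        1.27374413e+00, -3.68749518e-02]), 'joint_vel': array([ 0.00098346, -0.0022611 , -0.00349496,  0.00039349, -0.00082485,
        0.00089176]), 'joint_torque': array([ 8.01491333e-04, -5.16707575e+01, -3.68590057e+01, -1.87656661e-05,
        6.28747992e-03,  3.55946760e-06]), 'tool_pos': array([ 0.23742534, -0.63112464,  0.23003917]), 'tcp_rot': array([-3.08881775e+00, -5.61661962e-01,  4.55137416e-04]), 'wrist_force': array([ 0.54667951, -0.26710394,  0.41717163]), 'torque': array([-0.0002628 ,  0.01136085, -0.04572474]), 'width': 0.9992085228751818}
```

View pics/top_b.png

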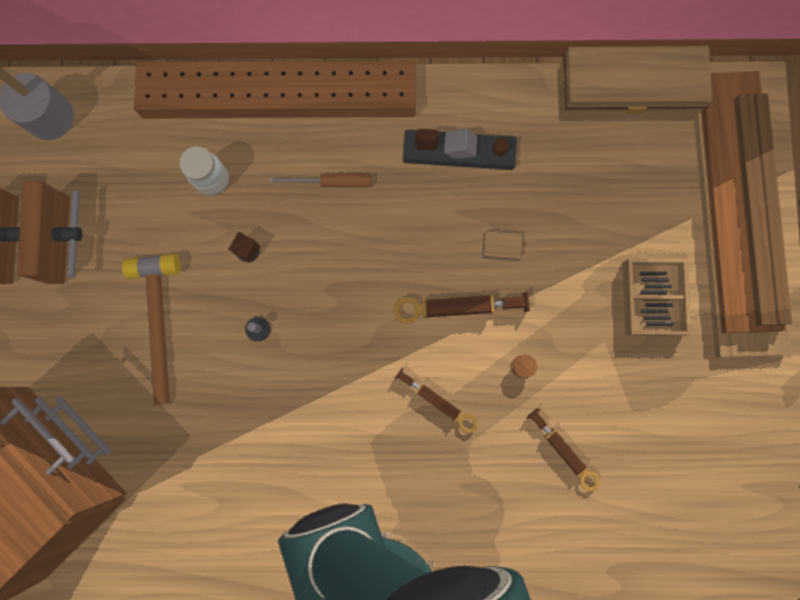

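View pics/scene.png

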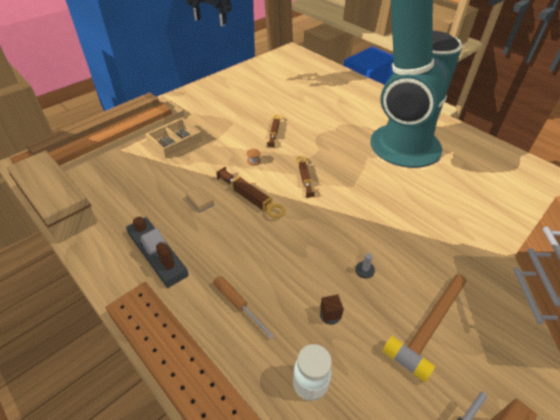

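The top view (enlarged 800x600) shows three rods:
- Rod A has its eye at (408,309) and pull at (528,301). It is about 120 px long.
- Rod B has its eye at (466,424) and pull at (401,374). It is about 82 px long.
- Rod C has its eye at (590,482) and pull at (534,414). It is about 88 px long.

A is the largest. The round post is at (257,328) and the square wooden stop at (244,247), which is not the one wanted. I'll measure A and the post, and confirm both in one crop.

```bash
python3 - <<'E'
from h import *
im=cv2.imread('pics/top.png'); hsv=cv2.cvtColor(im,cv2.COLOR_BGR2HSV)
x0,y0,x1,y1=150,150,390,350
crop=cv2.resize(im[y0:y1,x0:x1],None,fx=3.3,fy=3,interpolation=cv2.INTER_CUBIC)
cv2.imwrite('pics/crop.png',cv2.resize(im[y0:y1,x0:x1],(720,600),interpolation=cv2.INTER_CUBIC))
def blobs(m,lo=15,box=(150,150,390,350)):
    k=np.zeros_like(m);a,b,c,d=box;k[b:d,a:c]=m[b:d,a:c]
    for c in cv2.findContours(k,cv2.RETR_EXTERNAL,cv2.CHAIN_APPROX_NONE)[0]:
        if cv2.contourArea(c)>lo: print(cv2.contourArea(c),[np.round(t,1).tolist() if not np.isscalar(t) else round(t,1) for t in cv2.minAreaRect(c)])
H,S,V=cv2.split(hsv)
print('dark');blobs(((V<105)).astype(np.uint8))
print('samples',hsv[216,275:300:2].tolist(),hsv[214,330].tolist())
for p,z in [((408*.7,309*.7),.016),((528*.7,301*.7),.016),((257*.7,326*.7),.055),((258*.7,329*.7),.008)]: print(ray('top',*p,z))
E
```

```text
dark
40.0 [[386.0, 309.0], [12.0, 6.0], 90.0]
61.0 [[376.2, 293.6], [13.3, 9.2], 51.3]
215.0 [[306.7, 281.7], [31.4, 8.0], 35.5]
44.0 [[282.8, 265.2], [11.3, 6.4], 45.0]
229.5 [[180.2, 229.9], [17.0, 17.4], 63.4]
571.0 [[320.2, 213.1], [14.7, 45.4], 85.9]
161.0 [[357.5, 211.0], [14.0, 23.0], 90.0]
289.0 [[171.2, 173.0], [21.1, 16.6], 39.8]
samples [[17, 132, 131], [19, 153, 135], [17, 129, 119], [16, 113, 120], [16, 113, 142], [16, 114, 143], [15, 113, 144], [16, 114, 143], [18, 149, 137], [18, 154, 146], [18, 152, 136], [18, 152, 131], [11, 136, 75]] [11, 139, 75]
[ 0.49149519 -0.05621724  0.016     ]
[ 0.50500638 -0.26434111  0.016     ]
[0.45912924 0.19766628 0.055     ]
[0.45781946 0.20552065 0.008     ]
```

View pics/crop.png

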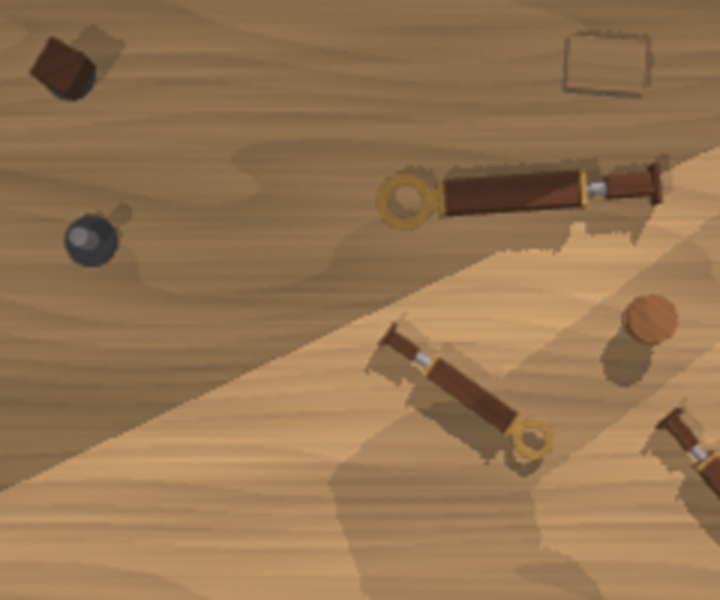

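The crop confirms it. A, with eye (406,200) and flange (662,185), is the largest rod: about 208 mm from eye to end, against the 204–210 expected. The round grey post is at (91,241) and the square stop at (65,70). Next I'll fly above the rod's stock.

```bash
cat >> h.py <<'E'
def yaw():
    x=Ro.from_rotvec(bot.read_state()['tcp_rot']).as_matrix()[:,0]; return np.arctan2(x[1],x[0])
def plan(target,yawt,n,start=None):
    s=bot.read_state(); p=np.array(s['tool_pos']); y=yaw(); dy=(yawt-y+np.pi)%(2*np.pi)-np.pi
    d=(np.array(target)-p)/n; u=round(-np.degrees(dy)/n/5,2)
    print('from',p.round(4),np.degrees(y).round(2))
    for i in range(n):
        c,q=np.cos(y),np.sin(y)
        print('{"translation":[%.3f,%.3f,%.3f],"spin":%.2f},'%(c*d[0]+q*d[1],q*d[0]-c*d[1],-d[2],u)); y-=np.radians(u*5)
E
python3 - <<'E'
from h import *
e=ray('top',285.3,216.7,.016);c=ray('top',320.2,213.1,.032);f=ray('top',150+656/3,150+185/3,.018)
a=np.arctan2(*(f-e)[1::-1]);print(e,c,f,np.degrees(a),np.linalg.norm((f-e)[:2]),np.linalg.norm((c-e)[:2]))
print('post',ray('top',180.3,230.3,.006),ray('top',150+75/3,150+236/3,.055))
o=e[:2]+.095*np.array([np.cos(a),np.sin(a)])
plan([*o,.2],a+np.pi,15)
E
```

```text
[ 0.49049971 -0.05547007  0.016     ] [ 0.49745927 -0.14069922  0.032     ] [ 0.50236594 -0.2616101   0.018     ] -86.70546553894295 0.20648128211047864 0.08551282230723253
post [0.45797984 0.20668254 0.006     ] [0.45802904 0.20941586 0.055     ]
from [ 0.2374 -0.6311  0.23  ] 20.61
{"translation":[0.027,-0.024,0.002],"spin":-0.97},
{"translation":[0.029,-0.022,0.002],"spin":-0.97},
{"translation":[0.031,-0.019,0.002],"spin":-0.97},
{"translation":[0.033,-0.016,0.002],"spin":-0.97},
{"translation":[0.034,-0.013,0.002],"spin":-0.97},
{"translation":[0.035,-0.011,0.002],"spin":-0.97},
{"translation":[0.036,-0.008,0.002],"spin":-0.97},
{"translation":[0.036,-0.005,0.002],"spin":-0.97},
{"translation":[0.036,-0.001,0.002],"spin":-0.97},
{"translation":[0.036,0.002,0.002],"spin":-0.97},
{"translation":[0.036,0.005,0.002],"spin":-0.97},
{"translation":[0.036,0.008,0.002],"spin":-0.97},
{"translation":[0.035,0.011,0.002],"spin":-0.97},
{"translation":[0.034,0.014,0.002],"spin":-0.97},
{"translation":[0.032,0.016,0.002],"spin":-0.97},
```

>>> play_rows:
  series:
    - {"translation": [0.027,-0.024,0.002],"spin": -0.97}
    - {"translation": [0.029,-0.022,0.002],"spin": -0.97}
    - {"translation": [0.031,-0.019,0.002],"spin": -0.97}
    - {"translation": [0.033,-0.016,0.002],"spin": -0.97}
    - {"translation": [0.034,-0.013,0.002],"spin": -0.97}
  jaw: 1

```text
time: 0.6
tool_pos: [0.324, -0.4699, 0.2206]
tcp_rot: [-2.901, -1.203, 0.0]
wrist_force: [0.8, 0.1, -0.3]
width: 0.998
```

>>> play_rows:
  series:
    - {"translation": [0.035,-0.011,0.002],"spin": -0.97}
    - {"translation": [0.036,-0.008,0.002],"spin": -0.97}
    - {"translation": [0.036,-0.005,0.002],"spin": -0.97}
    - {"translation": [0.036,-0.001,0.002],"spin": -0.97}
    - {"translation": [0.036,0.002,0.002],"spin": -0.97}

```text
time: 1.1
tool_pos: [0.4099, -0.3095, 0.2108]
tcp_rot: [-2.584, -1.786, 0.0]
wrist_force: [0.6, 0.8, -1.2]
width: 0.999
```

>>> play_rows:
  series:
    - {"translation": [0.036,0.005,0.002],"spin": -0.97}
    - {"translation": [0.036,0.008,0.002],"spin": -0.97}
    - {"translation": [0.035,0.011,0.002],"spin": -0.97}
    - {"translation": [0.034,0.014,0.002],"spin": -0.97}
    - {"translation": [0.032,0.016,0.002],"spin": -0.97}

```text
time: 1.6
tool_pos: [0.4971, -0.1493, 0.2008]
tcp_rot: [-2.151, -2.289, 0.0]
wrist_force: [0.8, 0.5, -0.3]
width: 0.999
```

>>> play_rows:
  series:
    - {"translation": [0,0,0],"spin": 0}
    - {"translation": [0,0,0],"spin": 0}
    - {"translation": [0,0,0],"spin": 0}

```text
time: 1.9
tool_pos: [0.4964, -0.1514, 0.201]
tcp_rot: [-2.156, -2.285, 0.001]
wrist_force: [-0.3, -0.2, -0.1]
width: 1.001
```

```bash
python3 - <<'E'
from h import *
s=bot.read_state();print(s['time'],s['tool_pos'],np.degrees(yaw()))
snap('wrist','w1')
print([proj('w1',p).round() for p in ([.4905,-.0555,.016],[.4975,-.1407,.032],[.5024,-.2616,.018])])
E
```

```text
1.9 [ 0.49644421 -0.15137754  0.20102223] 93.31673624782852
[array([273.,  97.]), array([274., 181.]), array([272., 272.])]
```

View pics/w1.png

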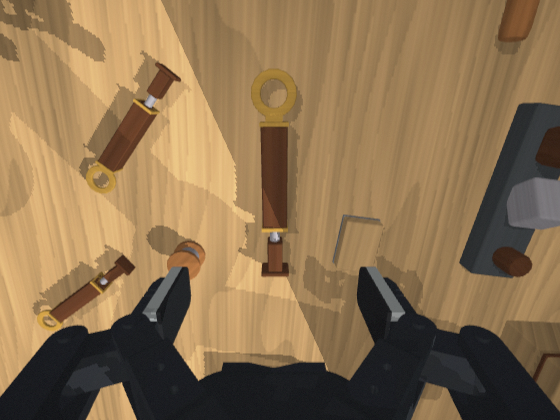

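The wrist view has the rod almost vertical in the picture: eye hole (273.5,93), stock between brass bands at rows 122 to 233, flange about (275,270). I'll refine by ray.

```bash
python3 - <<'E'
from h import *
im=cv2.imread('pics/w1.png');hsv=cv2.cvtColor(im,cv2.COLOR_BGR2HSV)
for r in (135,160,180,200,220,250):
    row=hsv[r,240:310]; k=np.where((row[:,2]<150)&((row[:,0]<13)|(row[:,0]>170))&(row[:,1]>110))[0]+240; print(r,k.min() if len(k) else 0,k.max() if len(k) else 0,len(k))
e=ray('w1',273.5,93,.016);n=ray('w1',274.5,122,.032);m=ray('w1',274.5,232,.032);f=ray('w1',275,270,.018)
print(e,n,m,(n+m)/2,np.linalg.norm(n-m),f,np.degrees(np.arctan2(*(f-e)[1::-1])))
E
```

```text
135 261 286 25
160 262 286 23
180 262 286 25
200 263 286 24
220 263 286 24
250 268 281 14
[ 0.49113617 -0.05146803  0.016     ] [ 0.49382286 -0.0795453   0.032     ] [ 0.50118427 -0.20057033  0.032     ] [ 0.49750357 -0.14005781  0.032     ] 0.12124870256541301 [ 0.50537674 -0.2582927   0.018     ] -86.0612086843404
```

>>> play_rows:
  series:
    - {"translation": [0.004,0.0015,0.04],"spin": -0.1}
    - {"translation": [0,0,0.04],"spin": 0}
    - {"translation": [0,0,0.04],"spin": 0}
    - {"translation": [0,0,0.035],"spin": 0}
    - {"translation": [0,0,0.025],"spin": 0}
  jaw: 0.6
  force: 50

```text
time: 2.45
tool_pos: [0.4961, -0.1475, 0.0188]
tcp_rot: [-2.146, -2.29, 0.002]
wrist_force: [-0.8, 0.4, -0.4]
width: 0.798
```

>>> play_rows:
  series:
    - {"translation": [0,0,0.012],"spin": 0}
    - {"translation": [0,0,0.005],"spin": 0}
    - {"translation": [0,0,0],"spin": 0}

```text
time: 2.75
tool_pos: [0.4983, -0.1474, 0.0045]
tcp_rot: [2.146, 2.294, 0.0]
wrist_force: [0.4, 0.5, 0.9]
width: 0.801
```

>>> play_rows:
  series:
    - {"translation": [0,0,0],"spin": 0}
    - {"translation": [0,0,0],"spin": 0}
    - {"translation": [0,0,0],"spin": 0}
    - {"translation": [0,0,0],"spin": 0}
    - {"translation": [0,0,0],"spin": 0}
  jaw: -1

```text
time: 3.25
tool_pos: [0.4993, -0.1472, 0.0057]
tcp_rot: [2.143, 2.294, 0.001]
wrist_force: [-0.4, -0.2, 6.0]
width: 0.322
```

>>> play_rows:
  series:
    - {"translation": [0,0,0],"spin": 0}
    - {"translation": [0,0,0],"spin": 0}
    - {"translation": [0,0,0],"spin": 0}

```text
time: 3.55
tool_pos: [0.4994, -0.1472, 0.0058]
tcp_rot: [2.143, 2.294, 0.001]
wrist_force: [-1.4, -0.3, 6.7]
width: 0.32
```

>>> play_rows:
  series:
    - {"translation": [0,0,-0.01],"spin": 0}
    - {"translation": [0,0,-0.018],"spin": 0}
    - {"translation": [0,0,-0.022],"spin": 0}
    - {"translation": [0,0,-0.018],"spin": 0}
    - {"translation": [0,0,-0.006],"spin": 0}

```text
time: 4.05
tool_pos: [0.4994, -0.147, 0.0805]
tcp_rot: [2.143, 2.293, 0.002]
wrist_force: [0.1, 0.5, -2.9]
width: 0.316
```

>>> play_rows:
  series:
    - {"translation": [0.015,-0.002,0],"spin": 0}
    - {"translation": [0.025,-0.002,0],"spin": 0}
    - {"translation": [0.03,-0.002,0],"spin": 0}
    - {"translation": [0.03,-0.002,0],"spin": 0}
    - {"translation": [0.03,-0.002,0],"spin": 0}

```text
time: 4.55
tool_pos: [0.4773, -0.0159, 0.0768]
tcp_rot: [-2.144, -2.293, 0.002]
wrist_force: [0.7, -0.2, -2.1]
width: 0.318
```

>>> play_rows:
  series:
    - {"translation": [0.03,-0.002,0],"spin": 0}
    - {"translation": [0.03,-0.002,0],"spin": 0}
    - {"translation": [0.02,-0.002,0],"spin": 0}
    - {"translation": [0.01,0,0],"spin": 0}
    - {"translation": [0,0,0],"spin": 0}

```text
time: 5.05
tool_pos: [0.4661, 0.0728, 0.0774]
tcp_rot: [-2.142, -2.297, 0.002]
wrist_force: [-0.3, -0.5, -2.4]
width: 0.315
```

>>> play_rows:
  series:
    - {"translation": [0,0,0],"spin": 0}
    - {"translation": [0,0,0],"spin": 0}
    - {"translation": [0,0,0],"spin": 0}

```text
time: 5.35
tool_pos: [0.4675, 0.0709, 0.0782]
tcp_rot: [2.147, 2.294, -0.0]
wrist_force: [0.6, -0.8, -2.4]
width: 0.318
```

```bash
python3 - <<'E'
from h import *
s=bot.read_state();print(s['time'],s['tool_pos'],np.degrees(yaw()))
snap('wrist','w2');im=snap('top','t2')
w=cv2.imread('pics/w2.png')[0:300,130:430];t=im[150:350,130:330]
cv2.imwrite('pics/m2.png',np.hstack([cv2.resize(w,(400,400),interpolation=2),cv2.resize(t,(400,400),interpolation=2)]))
E
```

```text
5.35 [0.46751269 0.07085219 0.07820441] 93.79273901160093
```

View pics/m2.png

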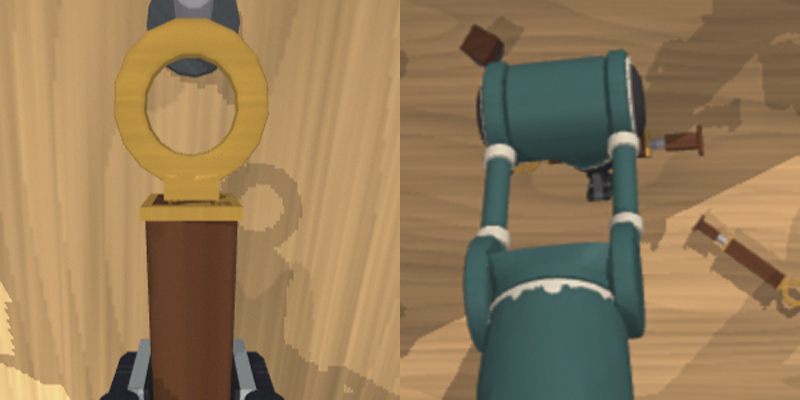

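```bash
python3 - <<'E'
from h import *
e=ray('w2',273.3,78.8,.0884);f=ray('w2',274,56.5,.008)
l=ray('w2',130+147*.75,24,.008);r=ray('w2',130+240*.75,24,.008)
print('eye',e,'flange front',f,'flange LR',l,r,(l+r)/2, np.linalg.norm(l-r))
pt=ray('w2',130+193*.75,3,.055);print('posttop?',pt)
print('eye expect',[.49113+.46751-.4994,-.0515+.07085+.1472])
for p in ([.458,.2075,.055],[.458,.2075,.008]): print(proj('w2',p))
E
```

```text
eye [0.46149498 0.1668629  0.0884    ] flange front [0.46060647 0.18725953 0.008     ] flange LR [0.43819682 0.20410976 0.008     ] [0.48192262 0.2070896  0.008     ] [0.46005972 0.20559968 0.008     ] 0.043827211978311145
posttop? [0.45974723 0.20317023 0.055     ]
eye expect [0.4592399999999999, 0.16655]
[271.71018076  -7.96018528]
[272.05788078  20.26234415]
```

Through the wrist camera (left half) the eye hole is at wrist px (273,79). The post's flange is beyond it, 44 mm wide as it should be, with its axis at about (0.4595, 0.2085). Move on by 42 mm and look down through the hole.

>>> play_rows:
  series:
    - {"translation": [0.014,0.001,0],"spin": 0}
    - {"translation": [0.016,0,0],"spin": 0}
    - {"translation": [0.01,0,0],"spin": 0}
    - {"translation": [0.002,0,0],"spin": 0}
    - {"translation": [0,0,0],"spin": 0}

```text
time: 5.95
tool_pos: [0.4655, 0.114, 0.0783]
tcp_rot: [2.144, 2.296, -0.0]
wrist_force: [0.4, -0.5, -2.6]
width: 0.317
```

>>> play_rows:
  series:
    - {"translation": [0,0,0],"spin": 0}
    - {"translation": [0,0,0],"spin": 0}
    - {"translation": [0,0,0],"spin": 0}

```text
time: 6.25
tool_pos: [0.4656, 0.1133, 0.0783]
tcp_rot: [2.146, 2.294, -0.0]
wrist_force: [0.0, -0.6, -2.6]
width: 0.318
```

```bash
python3 - <<'E'
from h import *
s=bot.read_state();print(s['time'],s['tool_pos'],np.degrees(yaw()))
w=snap('wrist','w3')[0:200,140:400];cv2.imwrite('pics/m3.png',cv2.resize(w,(780,600),interpolation=2))
e=[s['tool_pos'][0]-.0070,s['tool_pos'][1]+.0960,.0884]; print(e,proj('w3',e))
E
```

```text
6.25 [0.46559194 0.11328007 0.07827667] 93.83502373387182
[np.float64(0.4585919393796405), np.float64(0.20928006679832978), 0.0884] [271.18964837  78.715608  ]
```

View pics/m3.png

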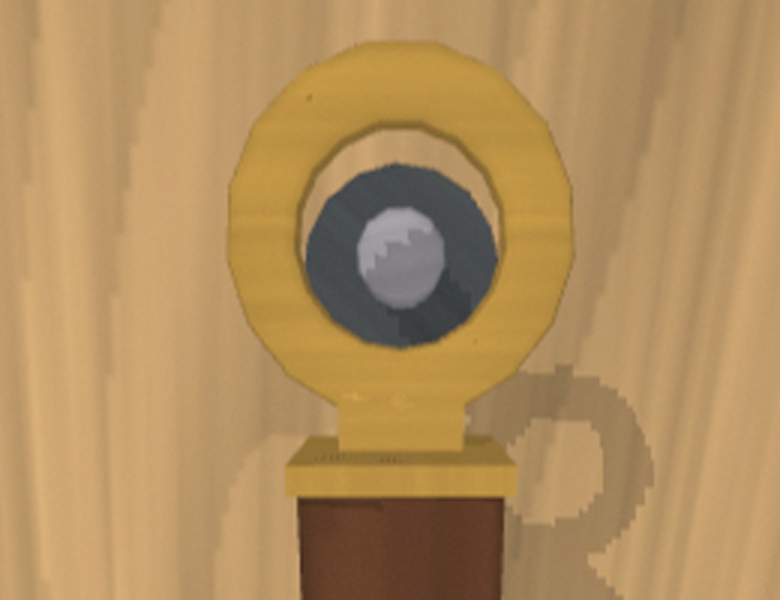

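```bash
python3 - <<'E'
from h import *
e=ray('w3',140+400/3,(125+345)/6,.0884) # hole
e=ray('w3',140+400/3,236/3,.0884)
p=ray('w3',140+401/3,257/3,.008)
print(e,p,(p-e))
for z in(.055,.008): print(z,proj('w3',[p[0],p[1],z])*3-[420,0], proj('w3',[p[0],p[1]+.008,z])*3-[420,0],proj('w3',[p[0],p[1]-.008,z])*3-[420,0])
E
```

```text
[0.45947212 0.20935921 0.0884    ] [0.45954979 0.21225316 0.008     ] [ 7.76694336e-05  2.89395674e-03 -8.04000000e-02]
0.055 [401.47302251 236.61903261] [404.73482213 185.25517693] [398.31985555 286.27223976]
0.008 [401. 257.] [403.50670938 217.69824788] [398.5581053  295.28554715]
```

The enlarged view shows the post top (rows 207 to ~300, x 401) seen through the hole (rows 125 to 345, x 400). Using the far edge of the post top, the post's y is about 0.2088 and the eye's is 0.2094, with x equal. That is well inside the 6 mm play, so lower.

>>> play_rows:
  series:
    - {"translation": [0,0,0.01],"spin": 0}
    - {"translation": [0,0,0.012],"spin": 0}
    - {"translation": [0,0,0.012],"spin": 0}
    - {"translation": [0,0,0.008],"spin": 0}
    - {"translation": [0,0,0],"spin": 0}

```text
time: 6.8
tool_pos: [0.4636, 0.1132, 0.0341]
tcp_rot: [-2.144, -2.293, 0.006]
wrist_force: [0.3, 0.2, -2.8]
width: 0.315
```

>>> play_rows:
  series:
    - {"translation": [0,0,0.01],"spin": 0}
    - {"translation": [0,0,0.01],"spin": 0}
    - {"translation": [0,0,0.006],"spin": 0}
    - {"translation": [0,0,0.003],"spin": 0}
    - {"translation": [0,0,0],"spin": 0}

```text
time: 7.3
tool_pos: [0.4651, 0.1136, 0.0067]
tcp_rot: [-2.145, -2.295, 0.002]
wrist_force: [-0.3, 0.6, -2.7]
width: 0.317
```

>>> play_rows:
  series:
    - {"translation": [0,0,0.001],"spin": 0}
    - {"translation": [0,0,0],"spin": 0}

```text
time: 7.5
tool_pos: [0.4659, 0.1137, 0.0065]
tcp_rot: [2.145, 2.295, 0.001]
wrist_force: [-0.3, -0.4, -2.7]
width: 0.321
```

```bash
python3 - <<'E'
from h import *
s=bot.read_state();print(s['time'],s['tool_pos'],np.degrees(yaw()),s['wrist_force'],s['torque'])
w=snap('wrist','w4')[0:200,140:400];cv2.imwrite('pics/m4.png',cv2.resize(w,(780,600),interpolation=2))
E
```

```text
7.5 [0.46589101 0.11370932 0.00654276] 93.86605443624052 [-0.3358335  -0.42520009 -2.74826358] [-0.0431192  -0.00736353 -0.04949496]
```

View pics/m4.png

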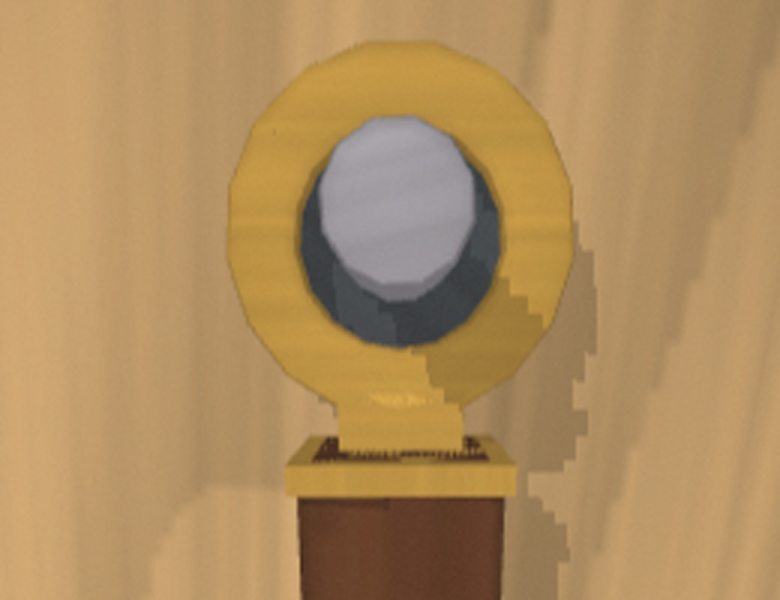

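The eye is threaded: the post stands up through the hole. The wrist still carries the full weight (2.7 N), so I'll lower the last bit.

>>> play_rows:
  series:
    - {"translation": [0,0,0.001],"spin": 0}
    - {"translation": [0,0,0.001],"spin": 0}
    - {"translation": [0,0,0.0005],"spin": 0}
    - {"translation": [0,0,0],"spin": 0}

```text
time: 7.95
tool_pos: [0.4661, 0.1137, 0.0057]
tcp_rot: [2.145, 2.295, 0.0]
wrist_force: [-5.3, -1.1, 14.6]
width: 0.317
```

```bash
python3 - <<'E'
from h import *
p=ray('w4',140+397/3,200/3,.055); e=ray('w4',140+400/3,236/3,.0165); print(p,e)
a=np.radians(-86.15);d=np.array([np.cos(a),np.sin(a)])
print('pull grip now',e[:2]+.185*d,'final',p[:2]+.241*d)
E
```

```text
[0.45942936 0.20950914 0.055     ] [0.45975295 0.20978888 0.0165    ]
pull grip now [0.47217471 0.02520638] final [ 0.47561122 -0.03094698]
```

It's resting on the bench now, with contact force up. I'll release, slide back 88 mm along the rod to the pull, and grip it.

>>> play_rows:
  series:
    - {"translation": [0,0,-0.001],"spin": 0}
    - {"translation": [0,0,0],"spin": 0}
    - {"translation": [0,0,0],"spin": 0}
    - {"translation": [0,0,0],"spin": 0}
    - {"translation": [0,0,0],"spin": 0}
  jaw: 0.5

```text
time: 8.45
tool_pos: [0.4655, 0.1136, 0.0046]
tcp_rot: [-2.145, -2.295, 0.0]
wrist_force: [0.3, 0.2, 0.0]
width: 0.749
```

>>> play_rows:
  series:
    - {"translation": [0,0,-0.03],"spin": 0}
    - {"translation": [0,0,-0.04],"spin": 0}
    - {"translation": [-0.01,0,-0.04],"spin": 0}
    - {"translation": [-0.03,0,-0.02],"spin": 0}
    - {"translation": [-0.03,0,0],"spin": 0}

```text
time: 8.95
tool_pos: [0.4736, 0.0436, 0.1392]
tcp_rot: [2.139, 2.293, 0.009]
wrist_force: [0.1, -0.6, 0.2]
width: 0.751
```

>>> play_rows:
  series:
    - {"translation": [-0.018,0,0],"spin": 0}
    - {"translation": [0,0,0],"spin": 0}
    - {"translation": [0,0,0],"spin": 0}
    - {"translation": [0,0,0],"spin": 0}

```text
time: 9.35
tool_pos: [0.4712, 0.0265, 0.1344]
tcp_rot: [-2.144, -2.295, 0.0]
wrist_force: [-0.5, -0.1, -0.3]
width: 0.75
```

```bash
python3 - <<'E'
from h import *
s=bot.read_state();print(s['time'],s['tool_pos'],np.degrees(yaw()),s['width'])
snap('wrist','w5')
E
```

```text
9.35 [0.47119653 0.02645378 0.13441497] 93.88063758801802 0.7495458340376148
```

View pics/w5.png

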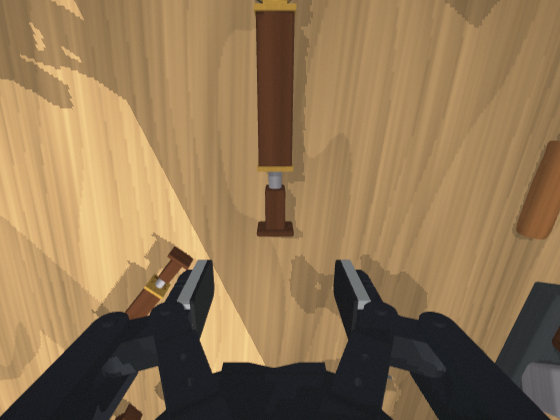

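The wrist view shows the stock's mouth at about (275,168), the pull block from row 185 to 223, and its flange from 223 to 236. Small rod B's pull is at (180,257), near the left finger, so I'll check the clearance.

```bash
python3 - <<'E'
from h import *
for n,u,v,z in (('mouth band end',275,168,.032),('block start',275,186,.028),('flange inner',275,223,.03),('flange outer',275,235,.03),('rodB pull right',193,257,.02),('rodB top',172,250,.02)): print(n,ray('w5',u,v,z).round(4))
E
```

```text
mouth band end [0.4705 0.0641 0.032 ]
block start [0.4717 0.0476 0.028 ]
flange inner [0.4741 0.0139 0.03  ]
flange outer [0.4749 0.0021 0.03  ]
rodB pull right [ 0.3971 -0.0311  0.02  ]
rodB top [ 0.377  -0.0249  0.02  ]
```

>>> play_rows:
  series:
    - {"translation": [0.001,0.001,0.03],"spin": 0}
    - {"translation": [0,0,0.035],"spin": 0}
    - {"translation": [0,0,0.03],"spin": 0}
    - {"translation": [0,0,0.022],"spin": 0}
    - {"translation": [0,0,0.01],"spin": 0}
  jaw: 0.3
  force: 70

```text
time: 9.9
tool_pos: [0.4702, 0.0277, 0.0053]
tcp_rot: [-2.141, -2.294, 0.005]
wrist_force: [-1.3, 0.2, -0.3]
width: 0.649
```

>>> play_rows:
  series:
    - {"translation": [0,0,0.002],"spin": 0}
    - {"translation": [0,0,0],"spin": 0}
    - {"translation": [0,0,0],"spin": 0}

```text
time: 10.2
tool_pos: [0.4738, 0.0271, 0.0071]
tcp_rot: [2.144, 2.294, 0.003]
wrist_force: [0.5, -0.4, 0.2]
width: 0.65
```

>>> play_rows:
  series:
    - {"translation": [0,0,0],"spin": 0}
    - {"translation": [0,0,0],"spin": 0}
    - {"translation": [0,0,0],"spin": 0}
    - {"translation": [0,0,0],"spin": 0}
    - {"translation": [0,0,0],"spin": 0}
  jaw: -1

```text
time: 10.7
tool_pos: [0.4729, 0.0268, 0.0066]
tcp_rot: [2.145, 2.295, 0.001]
wrist_force: [-1.3, 0.2, 4.6]
width: 0.189
```

>>> play_rows:
  series:
    - {"translation": [0,0,0],"spin": 0}
    - {"translation": [0,0,0],"spin": 0}
    - {"translation": [0,0,0],"spin": 0}

```text
time: 11.0
tool_pos: [0.473, 0.0268, 0.0066]
tcp_rot: [2.145, 2.295, 0.001]
wrist_force: [-1.2, -0.4, 5.4]
width: 0.197
```

Gripped: the opening reads 16.7 mm, consistent with an 18 mm block. Draw out most of the way, watching the force.

>>> play_rows:
  series:
    - {"translation": [-0.003,0,-0.0008],"spin": 0}
    - {"translation": [-0.004,0,0],"spin": 0}
    - {"translation": [-0.005,0,0],"spin": 0}
    - {"translation": [-0.005,0,0],"spin": 0}
    - {"translation": [-0.003,0,0],"spin": 0}

```text
time: 11.5
tool_pos: [0.4738, 0.0074, 0.0067]
tcp_rot: [-2.146, -2.293, -0.002]
wrist_force: [-0.1, 6.8, 1.7]
width: 0.194
```

>>> play_rows:
  series:
    - {"translation": [-0.004,0,0],"spin": 0}
    - {"translation": [-0.006,0,0],"spin": 0}
    - {"translation": [-0.007,0,0],"spin": 0}
    - {"translation": [-0.007,0,0],"spin": 0}
    - {"translation": [-0.006,0,0],"spin": 0}

```text
time: 12.0
tool_pos: [0.4758, -0.0219, 0.0067]
tcp_rot: [-2.146, -2.292, -0.003]
wrist_force: [0.3, 10.5, 2.0]
width: 0.194
```

>>> play_rows:
  series:
    - {"translation": [-0.003,0,0],"spin": 0}
    - {"translation": [0,0,0],"spin": 0}
    - {"translation": [0,0,0],"spin": 0}
    - {"translation": [0,0,0],"spin": 0}

```text
time: 12.4
tool_pos: [0.476, -0.0245, 0.0067]
tcp_rot: [-2.146, -2.292, -0.004]
wrist_force: [-0.0, 10.1, 2.5]
width: 0.193
```

```bash
python3 - <<'E'
from h import *
s=bot.read_state();print(s['time'],s['tool_pos'],np.degrees(yaw()),s['width'],s['wrist_force'])
w=snap('wrist','w6')
cv2.imwrite('pics/m6.png',cv2.resize(w[0:300,150:400],(500,600),interpolation=2))
E
```

```text
12.4 [ 0.47604234 -0.02451141  0.00665777] 93.7732367857658 0.19261358488351268 [-0.03193656 10.08143403  2.49931881]
```

View pics/m6.png

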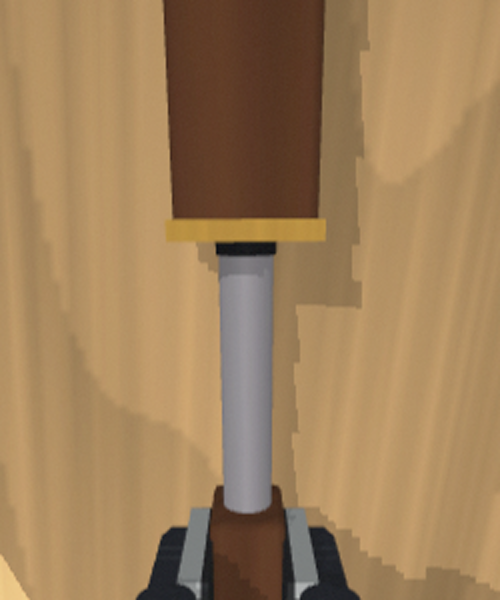

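```bash
python3 - <<'E'
from h import *
c=np.load('pics/w6.npz');print('cam',-c['R'].T@c['t'])
f=lambda r,z:ray('w6',150+246/2,r/2,z)[1]
print('band lo @.032,.030',f(241,.032),f(219,.032),'ring end @.022',f(254,.0222),f(241,.0222),'block start',f(513,.028),f(487,.028))
s=bot.read_state();print('by post', (0.2095-s['tool_pos'][1])/.9977-.191)
im=cv2.imread('pics/w6.png');print(im[112:132,272].tolist())
E
```

```text
cam [0.4707225  0.05937278 0.14907809]
band lo @.032,.030 0.05553799853619018 0.05950377898282667 ring end @.022 0.05263087320473135 0.055217008502965244 block start -0.004335416836125372 0.0022135240392921057
by post 0.043508045634658626
[[67, 143, 184], [66, 143, 183], [67, 144, 185], [65, 142, 182], [64, 142, 183], [64, 141, 181], [65, 143, 183], [67, 143, 185], [53, 109, 140], [35, 46, 52], [27, 25, 25], [29, 28, 28], [29, 27, 25], [29, 26, 27], [26, 24, 23], [42, 42, 41], [100, 97, 99], [129, 125, 128], [128, 125, 128], [128, 124, 127]]
```

The ring has begun to show: rows 241 to 254 in the crop, against the band edge at 241. The mouth is at y = 0.0555 and the ring's outer end at 0.0526, which gives about 45 mm drawn. The post distance gives 43.5 mm and the force 44 mm. I'll draw about 5 mm more and remeasure.

>>> play_rows:
  series:
    - {"translation": [-0.002,0,0],"spin": 0}
    - {"translation": [-0.002,0,0],"spin": 0}
    - {"translation": [-0.0013,0,0],"spin": 0}
    - {"translation": [0,0,0],"spin": 0}
    - {"translation": [0,0,0],"spin": 0}

```text
time: 12.95
tool_pos: [0.4764, -0.0297, 0.0066]
tcp_rot: [-2.146, -2.292, -0.004]
wrist_force: [0.9, 11.2, 1.9]
width: 0.19
```

```bash
python3 - <<'E'
from h import *
s=bot.read_state();print(s['time'],s['tool_pos'],s['width'],s['wrist_force'])
w=snap('wrist','w7')
print(w[90:140,272].mean(1).round().tolist()); print(w[90:140,272,2].tolist())
cv2.imwrite('pics/m7.png',cv2.resize(w[70:170,220:330],(660,600),interpolation=cv2.INTER_NEAREST))
print('by post', (0.2095-s['tool_pos'][1])/.9977-.191)
E
```

```text
12.95 [ 0.47637079 -0.0296506   0.00664704] 0.18997196985281561 [ 0.93674395 11.23425854  1.87628313]
[63.0, 64.0, 61.0, 63.0, 93.0, 123.0, 130.0, 132.0, 131.0, 132.0, 131.0, 129.0, 130.0, 133.0, 131.0, 125.0, 116.0, 94.0, 60.0, 30.0, 30.0, 28.0, 26.0, 28.0, 29.0, 28.0, 28.0, 29.0, 30.0, 29.0, 26.0, 28.0, 26.0, 29.0, 32.0, 32.0, 31.0, 48.0, 120.0, 152.0, 154.0, 152.0, 152.0, 153.0, 152.0, 152.0, 152.0, 152.0, 151.0, 152.0]
[92, 93, 92, 93, 133, 172, 183, 184, 184, 184, 183, 182, 182, 185, 184, 175, 144, 97, 59, 28, 29, 27, 24, 28, 28, 27, 26, 28, 29, 28, 26, 27, 25, 28, 32, 32, 31, 46, 120, 154, 155, 153, 153, 154, 153, 153, 153, 152, 152, 153]
by post 0.04870191088086953
```

View pics/m7.png

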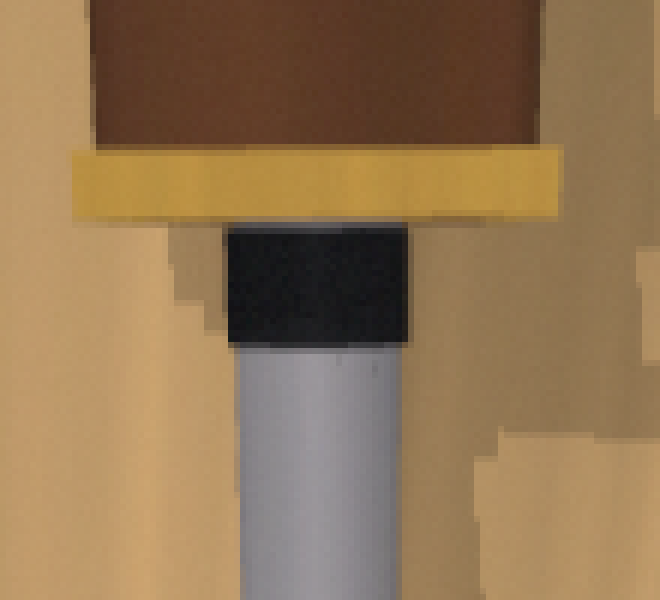

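The ring is fully out: black over rows 108.3 to 127.4 (19 px, i.e. 8 mm), with only a ~1 px (0.5 mm) sliver of steel between it and the brass mouth band. That puts the draw at about 50.4 mm; the force of 11.2 N agrees. I'll hold, check for creep, and see the whole scene.

>>> play_rows:
  series:
    - {"translation": [0,0,0],"spin": 0}
    - {"translation": [0,0,0],"spin": 0}
    - {"translation": [0,0,0],"spin": 0}
    - {"translation": [0,0,0],"spin": 0}
    - {"translation": [0,0,0],"spin": 0}

```text
time: 13.5
tool_pos: [0.4764, -0.0296, 0.0066]
tcp_rot: [-2.145, -2.292, -0.004]
wrist_force: [-0.3, 11.4, 2.1]
width: 0.192
```

>>> play_rows:
  series:
    - {"translation": [0,0,0],"spin": 0}
    - {"translation": [0,0,0],"spin": 0}
    - {"translation": [0,0,0],"spin": 0}
    - {"translation": [0,0,0],"spin": 0}
    - {"translation": [0,0,0],"spin": 0}

```text
time: 14.0
tool_pos: [0.4764, -0.0296, 0.0066]
tcp_rot: [-2.145, -2.292, -0.004]
wrist_force: [0.4, 11.8, 2.6]
width: 0.197
```

```bash
python3 - <<'E'
from h import *
s=bot.read_state();print(s['time'],s['tool_pos'],s['width'],s['wrist_force'])
w=snap('wrist','w8');print(w[102:132,272].mean(1).round().tolist())
sc=snap('scene','s8');print(proj('s8',[.4595,.2095,.055]));cv2.imwrite('pics/m8.png',cv2.resize(sc[120:360,180:460],(700,600),interpolation=2))
E
```

```text
14.0 [ 0.47636251 -0.02958138  0.00663349] 0.1970205967918654 [ 0.43829885 11.82223297  2.55317077]
[133.0, 130.0, 131.0, 130.0, 128.0, 103.0, 59.0, 25.0, 28.0, 28.0, 28.0, 28.0, 27.0, 29.0, 28.0, 27.0, 26.0, 26.0, 29.0, 26.0, 29.0, 31.0, 33.0, 33.0, 30.0, 49.0, 119.0, 152.0, 153.0, 154.0]
[369.21963444 255.9093981 ]
```

View pics/m8.png

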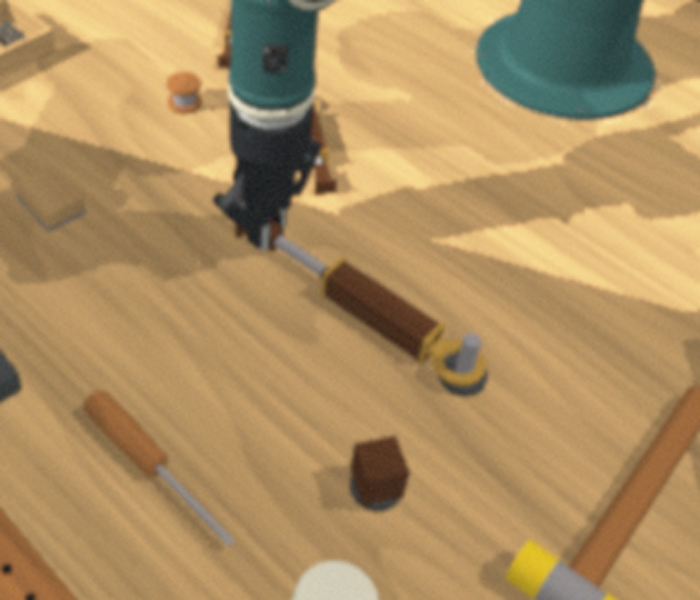

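The scene view has the eye down around the post at (462,362), the rod flat on the bench and the pull held. The other things are where they were. The pose has not crept in the last second, so I'll hand in.

```bash
python3 -c "
from workcell import bot
print(bot.finish_job())"
```

```text
the job is handed in; nothing more can be done
None
```

The largest rod is hung by its eye over the round post and lies on the bench. The pull is gripped at 70 N and held drawn out, with the job handed in at about 14 s.

**Draw length:** my checks agree to about 2 mm and disagree slightly below that; the wanted length is 50 mm.

| Check | Draw |
|---|---|
| Wrist picture: ring wholly out, at most 0.5 mm of steel behind it | about 50.4 mm |
| Distance from the post | 48.7 mm |
| Pull of 11.2–11.8 N on the wrist (10.8 N expected at 50 mm) | about 53–58 mm if all spring; it includes friction and force noise |

I went by the picture, as the ring is what the task names.

**Holding still:** the pose stayed put to 0.1 mm over the last second. An upward force of about 2.5 N on the gripper remains, probably light fingertip contact with the bench.

**Other things on the bench:** those in the final picture looked unmoved. I did not measure them, and the plane, jar and pins were only partly in view.

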